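# Pick up the warm roll with the tongs

### The job

One zone of the two-zone food warmer is on, the one whose pilot lamp glows amber: take the kitchen tongs from their rest, close them on the roll in that zone, lift it well clear, about 10 cm above the warmer, and finish while still holding it there, steady in the tongs. Touch the rolls only with the tongs, and leave the other roll and everything else on the worktop where they are.

Things in the scene. Friction and masses are not known exactly. Their poses are not given: they have to be found in the camera images.
- tongs: Spring kitchen tongs, 210 mm long, 110 g, steel, blue tips; lying level, arms side by side, opening horizontally. Origin: midway between the arms at the spot to grip (near the balance point), at the arms' underside, 25 mm above the worktop at first. x to the tips, z up. Arms: upright strips 22 high, 4 thick, clear of the rest from x = -50 to 42 mm. Open: 64 mm over the arms at the origin.
- tongs_tips (a point): Midway between the tip pads (34 mm long, 28 high), at their underside, 95 mm ahead of the tongs' origin; fixed to the +y arm, on the centre line only while fully open. Open, the pads are 76 mm apart; each mm squeezed off the width at the tongs' origin closes them about 2.1 mm: 57 mm over the arms leaves 62 between pads, 46 over the arms leaves 38 (pads parallel, just touching a roll).
- tongs_jaw: The -y arm of the tongs. Origin: on the hinge, 85 mm behind the tongs' origin, at the underside; x as the tongs' x when open; it turns up to 0.26 rad towards the +y arm. A spring opens the arms with 3.5 N (open) to 6 N (closed) at the tongs' origin, so they can be lifted and carried half squeezed, still open enough to go round a roll.
- tongs_rest: Fixed grey plastic rest under the tongs: two crossbars 100 mm long (y), 8 mm wide and 25 mm high at x = -58 and x = 50 mm of its own frame, joined by a 30 mm wide, 4 mm high strip along the middle. Origin on the worktop; at the start the tongs' origin lies 25 mm above it (within 4 mm), same direction.
- warmer: Fixed flat steel food warmer, 200 (x) by 340 (y) mm, flat top 30 mm above the worktop. Origin: centre of its underside, on the worktop. x points away from the robot; zones are at y = +85 (left) and y = -85 mm (right), each a dark disc of 72 mm at x = -55 mm near the edge that faces the robot (that edge is at x = -100 mm).
- lamp_on: Glowing amber pilot lamp, 34 mm across, 15 mm high, fixed on the warmer at x = 70 mm, at y = +85 or -85 mm, in line with the zone that is on. Origin: its underside.
- lamp_off: Dark grey pilot lamp, same shape, at the other zone (which is off).
- roll_left: Small round crusty bread roll, 38 mm in diameter, 34 mm high, upright sides from 5 to 21 mm above its base, 35 g, on the left (+y) zone of the warmer, within 15 mm of the zone's centre. Origin: centre of its underside.
- roll_right: The same kind of roll on the right (-y) zone.
- pitcher: Bystander: orange blender pitcher with black lid, 126 mm across, 214 mm high, handle to its -y. Origin: centre of underside.
- cup_stack: Bystander: two stacked melamine cups, 80 mm across, 105 mm high. Origin: centre of underside.
- jar: Bystander: small open glass jar, 60 mm across, 70 mm high. Origin: centre of underside.
- jar_cap: Bystander: the jar's brass-coloured twist cap, 56 mm across, 14 mm high. Origin: centre of underside.
- ladle: Bystander: steel ladle, 76 mm bowl, handle along its x to 250 mm. Origin: centre of the bowl's underside.
- shaker: Bystander: white salt shaker, 40 mm across, 80 mm high. Origin: centre of underside.
Not all that is in view belongs to the job. What is shaped like the roll_right but blue is not meant.

How it is judged:
By the outcome, as a careful person would: the job done as asked, in the order asked, and still so for the second after the job is handed in, while the arm keeps its last pose, push and grip.
It also fails if it takes over 51 s, if anything falls off the work surface, if the arm or the gripper's body presses on something with over 40 N, if the wrist force passes 120 N, or if a joint passes its speed limit or range.

### The arm

A 6-joint arm with a two-finger parallel gripper is mounted at the origin on the work surface. World frame = base frame: x ahead of the robot, y to its left, z up, the work surface at z = 0. Lengths are in m, angles in rad, forces in N, time in s.
With the tool pointing down it reaches from about 0.325 to 0.925 m from the base axis. Payload 3.1 kg.
Tool frame: the origin (TCP) lies at the very end of the fingers, on their centre line; the grasp point (between the pads) lies 19 mm behind it; z points along the fingers, y is the direction in which the jaws open and shut (so a half turn about z gives the same grasp; the last joint's range is limited). The gripper opens to 85 mm and grips with 20 to 120 N. Pads are 22 mm wide; open, the fingers measure 114 mm over their backs; the gripper's body (76 mm by 85 mm) begins 54 mm behind the grasp point. The pads swing forward as they close: fully open they stand 13 mm farther back than shut.
Start: joints at [-1.239, 0.217, 1.613, -0, 1.311, -0.112], TCP at [0.268, -0.564, 0.231] pointing down, gripper open.
Joint ranges: [-2.75, 2.75], [-0.78, 2.1], [0.31, 2.55], [-1.13, 4.27], [0.13, 2.63], [-2.58, 2.58]. Speed limits (rad/s): [2.79, 2.79, 3.14, 3.14, 3.14, 3.14].

### API

Orientations are given as a unit quaternion [x, y, z, w].
In Python, from rig import ctrl gives the robot as it stands.
- The arm moves only by the tool jog_arm, never from a script. Its argument "targets" is a list of rows, each an object of numbers: "rx", "ry", "rz": the turn, a rotation vector about the tool's x, y, z in degrees; "dx", "dy", "dz": the shift along the tool's x, y, z in mm; "grip": the opening, from 0 (shut) to 1 (fully open). A call has 1 to 20 rows; each row is the pose to reach, as a shift and turn from the pose commanded when the call began, along the tool's axes at that moment; what a row does not reach only later rows make up. A row lasts 1/12 s, in which the tool goes at most 41.7 mm and 7.16 degrees, less where a joint would pass 70% of its speed; a pose out of reach is approached as far as the arm can. A call with a gripper value outside its range is refused whole. The fingers move at their own pace and stop on an object; the grip force is fixed at half the most. Time passes only in rows, so rows that repeat a pose let the fingers close. It gives the time, the measured TCP pose, the force and the opening at its end, in the units of the state.
- ctrl.observe(): the state, without advancing time (a new reading comes with each control period).
- ctrl.read_camera(name): name is "side" or "top"; returns the picture (400x640x3 uint8, blue, green, red); there is no depth.
- ctrl.calibration(name): a dict with "K" (3x3 intrinsics, pixels), "dist" ([k1, k2, p1, p2, k3] as OpenCV has them; the pictures are not rectified), "R" (3x3) and "t" (3): a world point X has camera coordinates R X + t. Camera axes: x right, y down, z forward; pixel columns grow to the right and rows downward; lengths in m; the calibration is good to about 2 mm. A picture is of the moment at which its call begins. calibration takes no time and is no camera call.
- ctrl.close_job(): hands the job in, once; it reports no verdict.
The state is a dict: "time_s": time; "joint_positions": joint angles; "qd": joint speeds; "tau": joint torques, N m; "position": TCP position; "ee_rot": TCP orientation; "contact_force": force on the tool from outside, world axes, zero at the start; "torque": the same for the moment, N m; "gripper_width": finger opening in m.
Only numpy, scipy, OpenCV 4.12 (cv2) and the standard library are available. Lean on these libraries where they do the work, as an engineer would, in place of code of your own. Each camera call takes 0.05 s, during which the arm holds its last target.

## Working session

There is one attempt and no reset: what is moved stays moved. The work goes in short steps, Python scripts to look and compute and a tool call to move; the robot and the scene stay as the last step left them, time stands still between calls to the robot, and variables do not carry over. Pictures are saved under pics/ and viewed, and the job is handed in when it is done.

Besides the shell and the picture viewer there is one more tool, called as name(argument=value, ...) on one line, values as JSON. jog_arm: Moves the arm, as the interface text tells. Its arguments: {"type":"object","properties":{"targets":{"type":"array"}},"required":["targets"]}

```bash
mkdir -p pics; python3 - <<'E'
from rig import ctrl
import cv2
for n in("side","top"):
    cv2.imwrite(f"pics/{n}0.png",ctrl.read_camera(n)); c=ctrl.calibration(n); print(n,c)
print(ctrl.observe())
E
```

```text
side {'K': array([[476.32668089,   0.        , 318.18343447],
       [  0.        , 476.32668089, 205.01919095],
       [  0.        ,   0.        ,   1.        ]]), 'dist': array([0.01815267, 0.        , 0.        , 0.        , 0.        ]), 'R': array([[ 0.93531359, -0.35366089,  0.01060449],
       [-0.26831625, -0.72850552, -0.63030635],
       [ 0.23064014,  0.58668874, -0.77627408]]), 't': array([-0.51169662,  0.17171021,  1.3963279 ])}
top {'K': array([[403.28876179,   0.        , 317.60937594],
       [  0.        , 403.28876179, 200.57744166],
       [  0.        ,   0.        ,   1.        ]]), 'dist': array([-0.01416315,  0.        ,  0.        ,  0.        ,  0.        ]), 'R': array([[ 0.01055238, -0.99992873,  0.00558468],
       [-0.98999268, -0.01123318, -0.14067091],
       [ 0.14072362, -0.00404438, -0.99004066]]), 't': array([-0.01980017,  0.53554781,  1.08109385])}
{'time_s': 0.1, 'joint_positions': array([-1.23919082e+00,  2.17688069e-01,  1.61480856e+00,  5.69793201e-06,
        1.31131468e+00, -1.12191422e-01]), 'qd': array([-4.74563412e-05, -3.62976999e-03, -3.43661708e-03, -4.99883406e-04,
        5.62725864e-05, -2.90349920e-03]), 'tau': array([-4.43730478e-04, -3.98070502e+01, -3.04968774e+01, -1.42775953e-04,
        4.18277967e-03,  5.41038276e-06]), 'position': array([ 0.26813696, -0.56372582,  0.23007484]), 'ee_rot': array([ 9.75480951e-01,  2.20081083e-01, -1.18720657e-04, -1.10295828e-03]), 'contact_force': array([-0.20010674, -0.90587762,  0.09863772]), 'torque': array([ 0.01270027, -0.03021731,  0.02261446]), 'gripper_width': 0.08525042731877434}
```

View pics/side0.png

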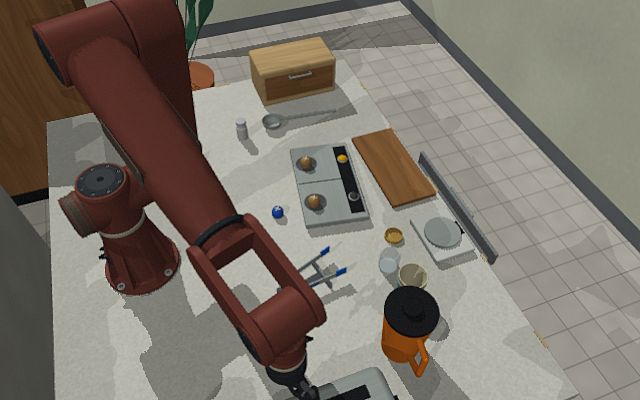

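View pics/top0.png

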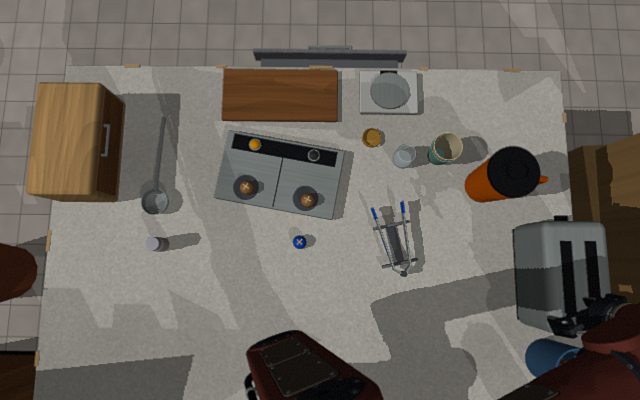

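The top view shows the amber lamp at (254,145) and the dark lamp at (314,155). The rolls are at (246,187) on the left and (307,201) on the right, and the tongs are around (395,240). Look-alikes are the right roll (307,201), the blue roll-shaped decoy (299,242) and the brass cap (373,137). I choose the left roll at (246,187), in line with the amber lamp, and will check it in a close crop.

```bash
python3 - <<'E'
import cv2,numpy as np
t=cv2.imread('pics/top0.png')
a=cv2.resize(t[125:225,205:355],None,fx=5,fy=5,interpolation=cv2.INTER_CUBIC)
b=cv2.resize(t[190:285,355:435],None,fx=6,fy=6,interpolation=cv2.INTER_CUBIC)
cv2.imwrite('pics/c1.png',a);cv2.imwrite('pics/c2.png',b)
s=cv2.imread('pics/side0.png')
cv2.imwrite('pics/c3.png',cv2.resize(s[140:300,265:375],None,fx=3.7,fy=3.7,interpolation=cv2.INTER_CUBIC))
E
```

```text
(no output)
```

View pics/c1.png

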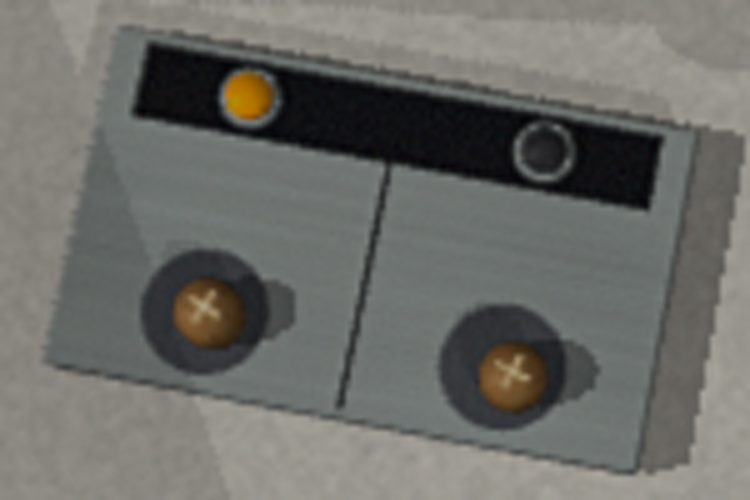

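View pics/c2.png

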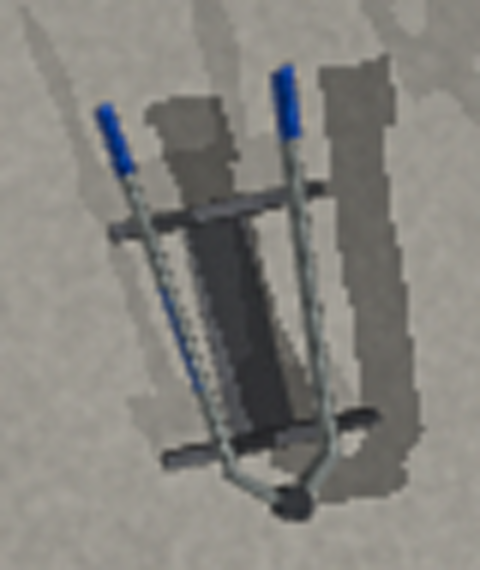

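View pics/c3.png

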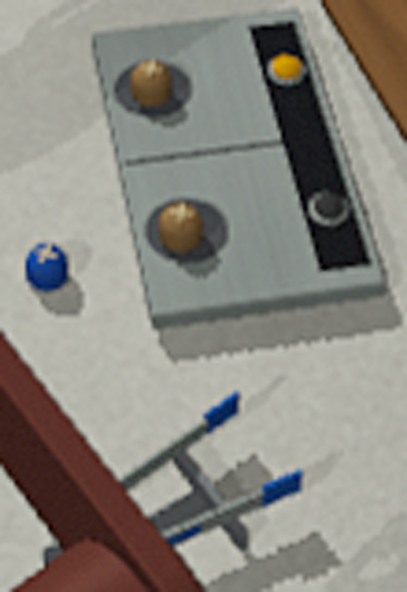

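```bash
cat > h.py <<'E'
from rig import ctrl
import cv2,numpy as np
def ray(n,uv):
    c=ctrl.calibration(n);p=cv2.undistortPoints(np.array([[uv]],float),c['K'],c['dist'])[0,0]
    R=c['R'];return -R.T@c['t'],R.T@np.array([p[0],p[1],1])
def atz(n,uv,z):
    o,d=ray(n,uv);return o+d*(z-o[2])/d[2]
def tri(a,b):
    (o1,d1),(o2,d2)=ray('top',a),ray('side',b)
    s=np.linalg.lstsq(np.c_[d1,-d2],o2-o1,rcond=None)[0]
    p,q=o1+s[0]*d1,o2+s[1]*d2;return (p+q)/2,np.linalg.norm(p-q)
def proj(n,X):
    c=ctrl.calibration(n);return cv2.projectPoints(np.atleast_2d(np.asarray(X,float)),cv2.Rodrigues(c['R'])[0],c['t'],c['K'],c['dist'])[0][:,0]
E
python3 - <<'E'
from h import *
np.set_printoptions(precision=4,suppress=True)
C=lambda x,y:(355+x/6-.4,190+y/6-.4)
for n,uv,z in[('padL',C(103,107),.05),('padR',C(283,67),.05),('hinge',C(293,503),.047),('barF',C(219,210),.025),('barR',C(271,437),.025),
 ('bFl',C(112,232),.025),('bFr',C(327,187),.025),('bRl',C(165,460),.025),('bRr',C(378,415),.025)]: print(n,atz('top',uv,z))
W=lambda x,y:(205+x/5-.4,125+y/5-.4)
for n,uv,z in[('TL',W(122,28),.03),('TR',W(695,128),.03),('BR',W(637,472),.03),('BL',W(45,362),.03),('roll',W(205,305),.064),('rollR',W(513,370),.064),('disc',W(205,311),.03),('discR',W(502,367),.03),('lamp',W(249,96),.045)]: print(n,atz('top',uv,z))
S=lambda x,y:(265+x/3.7-.4,140+y/3.7-.4)
print('side roll',atz('side',S(152,70),.064),tri(W(205,305),S(152,70)))
print(tri(W(513,370),S(181,212)))
print('side warmer corners',[atz('side',S(*p),.03) for p in[(95,35),(297,13),(383,282),(154,320)]])
print('side pads',atz('side',S(232,402),.04),atz('side',S(295,478),.04))
E
```

```text
padL [ 0.5167 -0.1625  0.05  ]
padR [ 0.5361 -0.2452  0.05  ]
hinge [ 0.3392 -0.2468  0.047 ]
barF [ 0.4723 -0.2196  0.025 ]
barR [ 0.3682 -0.242   0.025 ]
bFl [ 0.4615 -0.1697  0.025 ]
bFr [ 0.4835 -0.2701  0.025 ]
bRl [ 0.3573 -0.1931  0.025 ]
bRr [ 0.3786 -0.2914  0.025 ]
TL [0.7376 0.2421 0.03  ]
TR [ 0.6825 -0.0864  0.03  ]
BR [ 0.4856 -0.0545  0.03  ]
BL [0.5437 0.277  0.03  ]
roll [0.571  0.1826 0.064 ]
rollR [0.5371 0.0144 0.064 ]
disc [0.5736 0.1885 0.03  ]
discR [0.5437 0.0214 0.03  ]
lamp [0.694  0.1656 0.045 ]
side roll [0.5709 0.1825 0.064 ] (array([0.571 , 0.1827, 0.0638]), np.float64(7.285745433215184e-05))
(array([0.5365, 0.0144, 0.0674]), np.float64(0.00030369815780554866))
side warmer corners [array([0.5471, 0.276 , 0.03  ]), array([0.7376, 0.2382, 0.03  ]), array([ 0.6797, -0.0866,  0.03  ]), array([ 0.4861, -0.0574,  0.03  ])]
side pads [ 0.5141 -0.1613  0.04  ] [ 0.5338 -0.2428  0.04  ]
```

```bash
cat >> h.py <<'E'
from scipy.spatial.transform import Rotation as Ro
def to(p,yaw):
    s=ctrl.observe();R=Ro.from_quat(s['ee_rot']);y=np.radians(yaw)
    T=Ro.from_matrix([[np.cos(y),np.sin(y),0],[np.sin(y),-np.cos(y),0],[0,0,-1]])
    print('t',s['time_s'],'pos',s['position'].round(4),'w',s['gripper_width'].round(4),'F',s['contact_force'].round(2))
    print(' d mm',(R.inv().apply(np.array(p)-s['position'])*1e3).round(1),'rot deg',np.degrees((R.inv()*T).as_rotvec()).round(2))
E
python3 - <<'E'
from h import *
to([.421,-.2282,.15],12.6)
o=np.array([.421,-.2282]);
# check model overlay
import math
y=math.radians(12.6);e=np.array([math.cos(y),math.sin(y)]);n=np.array([-e[1],e[0]])
im=cv2.imread('pics/top0.png')
for a,b,z in[(112,38,.05),(112,-38,.05),(78,38,.05),(78,-38,.05),(0,30,.047),(0,-30,.047),(-85,0,.047)]:
    P=np.r_[o+e*a/1e3+n*b/1e3,z];u,v=proj('top',P)[0];print(a,b,u.round(1),v.round(1))
    im[int(round(v)),int(round(u))]=(0,0,255)
cv2.imwrite('pics/ov.png',cv2.resize(im[190:285,355:435],None,fx=6,fy=6,interpolation=cv2.INTER_NEAREST))
E
```

```text
Traceback (most recent call last):
  File "h.py", line 18, in to
    print('t',s['time_s'],'pos',s['position'].round(4),'w',s['gripper_width'].round(4),'F',s['contact_force'].round(2))
                                                           ^^^^^^^^^^^^^^^^^^^^^^^^
AttributeError: 'float' object has no attribute 'round'
```

```bash
sed -i "s/s\['gripper_width'\].round(4)/round(s['gripper_width'],4)/" h.py
python3 - <<'E'
from h import *
to([.421,-.2282,.15],12.6)
o=np.array([.421,-.2282]);
import math
y=math.radians(12.6);e=np.array([math.cos(y),math.sin(y)]);n=np.array([-e[1],e[0]])
im=cv2.imread('pics/top0.png')
for a,b,z in[(112,40,.05),(112,-40,.05),(78,40,.05),(78,-40,.05),(0,30,.047),(0,-30,.047),(-85,0,.047)]:
    P=np.r_[o+e*a/1e3+n*b/1e3,z];u,v=proj('top',P)[0]
    im[int(round(v)),int(round(u))]=(0,0,255)
cv2.imwrite('pics/ov.png',cv2.resize(im[190:285,355:435],None,fx=6,fy=6,interpolation=cv2.INTER_NEAREST))
E
```

```text
t 0.1 pos [ 0.2681 -0.5637  0.2301] w 0.0853 F [-0.2  -0.91  0.1 ]
 d mm [ 282.1 -237.2   80.7] rot deg [-0.13 -0.   12.83]
```

View pics/ov.png

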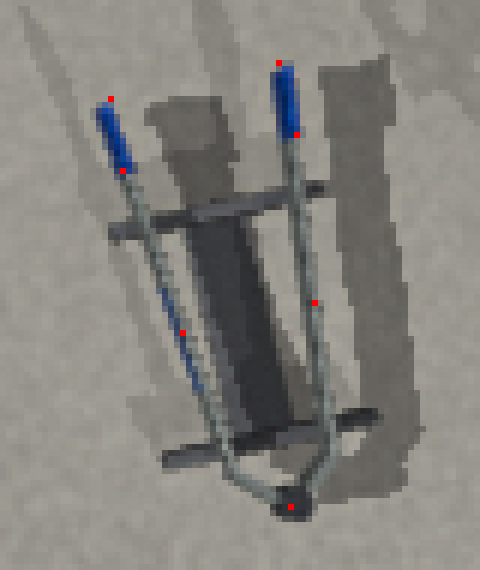

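The overlay shows the model matching the tongs: pads at crop (113,140) and (287,100), hinge at (292,505). Now moving above them.

jog_arm(targets=[{"dz": -20,"grip": 1},{"dx": 40,"dy": -34,"dz": -20,"rz": 4,"grip": 1},{"dx": 70,"dy": -60,"dz": -20,"rz": 8,"grip": 1},{"dx": 100,"dy": -85,"dz": -20,"rz": 12.8,"grip": 1},{"dx": 130,"dy": -110,"dz": -10,"rz": 12.8,"grip": 1},{"dx": 160,"dy": -135,"dz": 0,"rz": 12.8,"grip": 1},{"dx": 190,"dy": -160,"dz": 20,"rz": 12.8,"grip": 1},{"dx": 220,"dy": -185,"dz": 40,"rz": 12.8,"grip": 1},{"dx": 250,"dy": -210,"dz": 60,"rz": 12.8,"grip": 1},{"dx": 275,"dy": -231,"dz": 80,"rz": 12.8,"grip": 1},{"dx": 282,"dy": -237,"dz": 80,"rz": 12.8,"grip": 1},{"dx": 282,"dy": -237,"dz": 80,"rz": 12.8,"grip": 1},{"dx": 282,"dy": -237,"dz": 80,"rz": 12.8,"grip": 1}])

```text
invalid input
```

```bash
python3 - <<'E'
from h import *
to([.4205,-.2282,.015],12.6)
im=ctrl.read_camera('side');cv2.imwrite('pics/s1.png',im)
E
```

```text
t 0.1 pos [ 0.2681 -0.5637  0.2301] w 0.0853 F [-0.2  -0.91  0.1 ]
 d mm [ 281.6 -237.1  215.7] rot deg [-0.13 -0.   12.83]
```

View pics/s1.png

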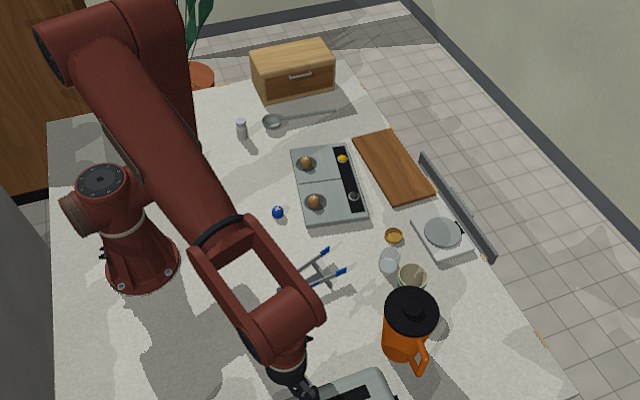

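The call was refused and the arm has not moved. I'll resend with every key filled in.

jog_arm(targets=[{"rx": 0,"ry": 0,"rz": 0,"dx": 0,"dy": 0,"dz": -20,"grip": 1},{"rx": 0,"ry": 0,"rz": 4,"dx": 40,"dy": -34,"dz": -20,"grip": 1},{"rx": 0,"ry": 0,"rz": 8,"dx": 70,"dy": -60,"dz": -20,"grip": 1},{"rx": 0,"ry": 0,"rz": 12.8,"dx": 100,"dy": -85,"dz": -20,"grip": 1},{"rx": 0,"ry": 0,"rz": 12.8,"dx": 130,"dy": -110,"dz": -10,"grip": 1},{"rx": 0,"ry": 0,"rz": 12.8,"dx": 160,"dy": -135,"dz": 0,"grip": 1},{"rx": 0,"ry": 0,"rz": 12.8,"dx": 190,"dy": -160,"dz": 20,"grip": 1},{"rx": 0,"ry": 0,"rz": 12.8,"dx": 220,"dy": -185,"dz": 40,"grip": 1},{"rx": 0,"ry": 0,"rz": 12.8,"dx": 250,"dy": -210,"dz": 60,"grip": 1},{"rx": 0,"ry": 0,"rz": 12.8,"dx": 275,"dy": -231,"dz": 80,"grip": 1},{"rx": 0,"ry": 0,"rz": 12.8,"dx": 282,"dy": -237,"dz": 80,"grip": 1},{"rx": 0,"ry": 0,"rz": 12.8,"dx": 282,"dy": -237,"dz": 80,"grip": 1},{"rx": 0,"ry": 0,"rz": 12.8,"dx": 282,"dy": -237,"dz": 80,"grip": 1}])

```text
time_s: 1.23
position: [0.4212, -0.2286, 0.1508]
ee_rot: [0.994, 0.111, -0.001, -0.0]
contact_force: [0.0, -0.5, 0.4]
gripper_width: 0.0851
```

```bash
python3 - <<'E'
from h import *
to([.4205,-.2282,.015],12.6)
im=ctrl.read_camera('side');cv2.imwrite('pics/s2.png',im)
E
```

```text
t 1.2333 pos [ 0.4212 -0.2286  0.1508] w 0.0851 F [ 0.04 -0.5   0.43]
 d mm [ -0.4  -0.5 135.8] rot deg [-0.02  0.06  0.17]
```

View pics/s2.png

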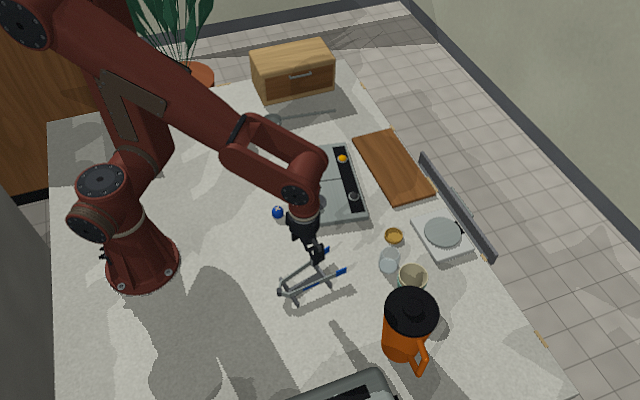

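The side view shows the gripper at (312,250) above the tongs with the fingers straddling them. Going down.

jog_arm(targets=[{"rx": 0,"ry": 0,"rz": 0,"dx": 0,"dy": 0,"dz": 25,"grip": 1},{"rx": 0,"ry": 0,"rz": 0,"dx": 0,"dy": 0,"dz": 55,"grip": 1},{"rx": 0,"ry": 0,"rz": 0,"dx": 0,"dy": 0,"dz": 80,"grip": 1},{"rx": 0,"ry": 0,"rz": 0,"dx": 0,"dy": 0,"dz": 95,"grip": 1},{"rx": 0,"ry": 0,"rz": 0,"dx": 0,"dy": 0,"dz": 105,"grip": 1},{"rx": 0,"ry": 0,"rz": 0,"dx": 0,"dy": 0,"dz": 115,"grip": 1},{"rx": 0,"ry": 0,"rz": 0,"dx": 0,"dy": 0,"dz": 124,"grip": 1},{"rx": 0,"ry": 0,"rz": 0,"dx": 0,"dy": 0,"dz": 130,"grip": 1},{"rx": 0,"ry": 0,"rz": 0,"dx": 0,"dy": 0,"dz": 135,"grip": 1},{"rx": 0,"ry": 0,"rz": 0,"dx": 0,"dy": 0,"dz": 135,"grip": 1},{"rx": 0,"ry": 0,"rz": 0,"dx": 0,"dy": 0,"dz": 135,"grip": 1}])

```text
time_s: 2.2
position: [0.4216, -0.2295, 0.0165]
ee_rot: [0.994, 0.11, 0.0, 0.0]
contact_force: [0.3, -0.1, -0.6]
gripper_width: 0.0859
```

```bash
python3 - <<'E'
from h import *
to([.4205,-.2282,.015],12.6)
im=ctrl.read_camera('side');cv2.imwrite('pics/s3.png',cv2.resize(im[200:310,255:365],None,fx=5,fy=5,interpolation=cv2.INTER_CUBIC))
E
```

```text
t 2.2 pos [ 0.4216 -0.2295  0.0165] w 0.0859 F [ 0.32 -0.09 -0.6 ]
 d mm [-0.7 -1.5  1.5] rot deg [ 0.02 -0.02  0.03]
```

View pics/s3.png

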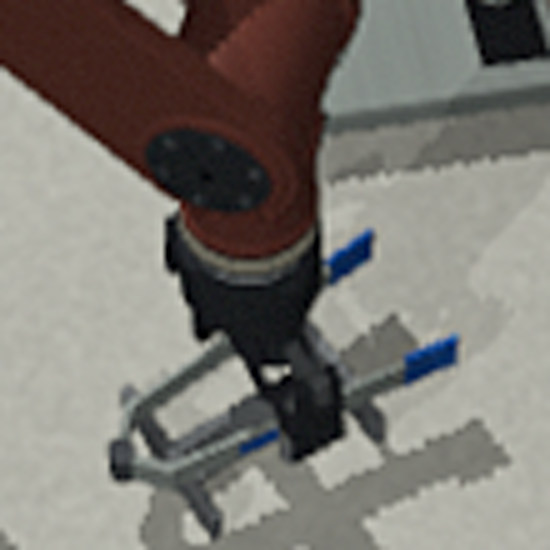

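```bash
python3 - <<'E'
from h import *
o=np.array([.4205,-.2282]);y=np.radians(12.6);e=np.array([np.cos(y),np.sin(y)]);n=np.array([-e[1],e[0]])
for a,b,z in[(-85,0,.047),(112,-40,.05),(112,40,.05),(0,-32,.047),(0,-32,.025),(-20,-32,.036),(0,-57,.0165),(11,-57,.0165),(-11,-57,.0165)]:
    print(a,b,z,((proj('side',np.r_[o+e*a/1e3+n*b/1e3,z])[0]-[255,200])*5).round())
E
```

```text
-85 0 0.047 [116. 451.]
112 -40 0.05 [455. 332.]
112 40 0.05 [375. 233.]
0 -32 0.047 [280. 420.]
0 -32 0.025 [280. 440.]
-20 -32 0.036 [249. 447.]
0 -57 0.0165 [305. 481.]
11 -57 0.0165 [321. 471.]
-11 -57 0.0165 [288. 491.]
```

Projection agrees with the tongs pose, and the open fingertips stand about 10 mm higher than the TCP. I'll go down about 6 mm more, centre, and half squeeze.

jog_arm(targets=[{"rx": 0,"ry": 0,"rz": 0,"dx": -1,"dy": -1.5,"dz": 3,"grip": 1},{"rx": 0,"ry": 0,"rz": 0,"dx": -1,"dy": -1.5,"dz": 6,"grip": 1},{"rx": 0,"ry": 0,"rz": 0,"dx": -1,"dy": -1.5,"dz": 6,"grip": 0.85},{"rx": 0,"ry": 0,"rz": 0,"dx": -1,"dy": -1.5,"dz": 6,"grip": 0.8},{"rx": 0,"ry": 0,"rz": 0,"dx": -1,"dy": -1.5,"dz": 6,"grip": 0.75},{"rx": 0,"ry": 0,"rz": 0,"dx": -1,"dy": -1.5,"dz": 6,"grip": 0.7},{"rx": 0,"ry": 0,"rz": 0,"dx": -1,"dy": -1.5,"dz": 6,"grip": 0.65},{"rx": 0,"ry": 0,"rz": 0,"dx": -1,"dy": -1.5,"dz": 6,"grip": 0.65},{"rx": 0,"ry": 0,"rz": 0,"dx": -1,"dy": -1.5,"dz": 6,"grip": 0.65},{"rx": 0,"ry": 0,"rz": 0,"dx": -1,"dy": -1.5,"dz": 6,"grip": 0.65},{"rx": 0,"ry": 0,"rz": 0,"dx": -1,"dy": -1.5,"dz": 6,"grip": 0.65}])

```text
time_s: 3.17
position: [0.4212, -0.2289, 0.0118]
ee_rot: [0.994, 0.11, 0.001, 0.001]
contact_force: [-1.6, 0.0, 8.5]
gripper_width: 0.0556
```

```bash
python3 - <<'E'
from h import *
to([.4205,-.2282,.011],12.6)
im=ctrl.read_camera('side');cv2.imwrite('pics/s4.png',cv2.resize(im[200:310,255:365],None,fx=5,fy=5,interpolation=cv2.INTER_CUBIC))
im=ctrl.read_camera('top');cv2.imwrite('pics/t4.png',cv2.resize(im[190:285,355:435],None,fx=6,fy=6,interpolation=cv2.INTER_CUBIC))
E
```

```text
t 3.1667 pos [ 0.4212 -0.2289  0.0118] w 0.0556 F [-1.59  0.04  8.46]
 d mm [-0.6 -0.8  0.8] rot deg [ 0.1  -0.1   0.02]
```

View pics/s4.png

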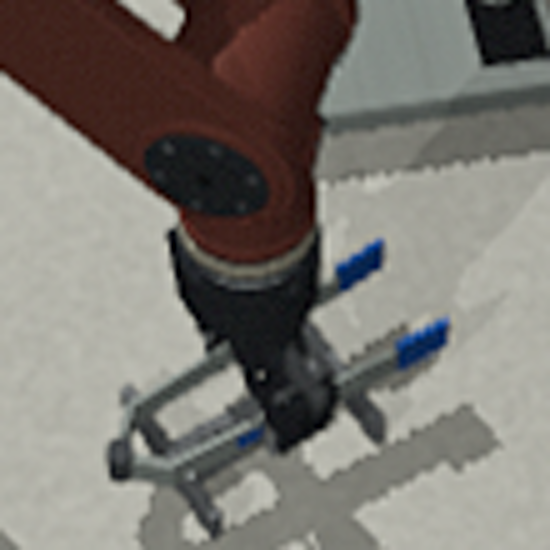

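View pics/t4.png

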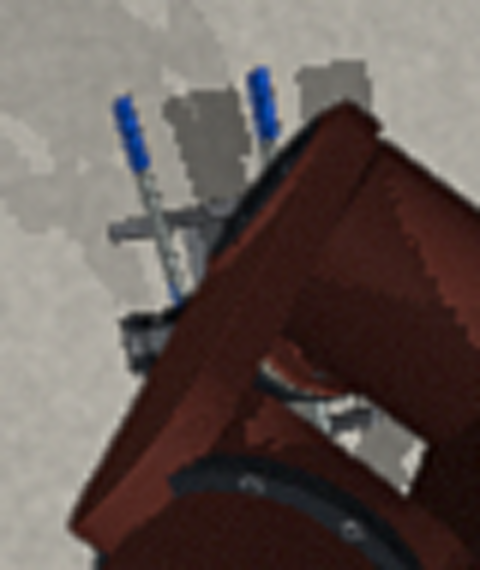

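The tongs are half squeezed, with a pad gap of about 58 mm. The blue pads are at (360,262) and (422,342) in the side crop. Lifting.

jog_arm(targets=[{"rx": 0,"ry": 0,"rz": 0,"dx": 0,"dy": 0,"dz": -3,"grip": 0.65},{"rx": 0,"ry": 0,"rz": 0,"dx": 0,"dy": 0,"dz": -7,"grip": 0.65},{"rx": 0,"ry": 0,"rz": 0,"dx": 0,"dy": 0,"dz": -13,"grip": 0.65},{"rx": 0,"ry": 0,"rz": 0,"dx": 0,"dy": 0,"dz": -22,"grip": 0.65},{"rx": 0,"ry": 0,"rz": 0,"dx": 0,"dy": 0,"dz": -34,"grip": 0.65},{"rx": 0,"ry": 0,"rz": 0,"dx": 0,"dy": 0,"dz": -48,"grip": 0.65},{"rx": 0,"ry": 0,"rz": 0,"dx": 0,"dy": 0,"dz": -62,"grip": 0.65},{"rx": 0,"ry": 0,"rz": 0,"dx": 0,"dy": 0,"dz": -76,"grip": 0.65},{"rx": 0,"ry": 0,"rz": 0,"dx": 0,"dy": 0,"dz": -90,"grip": 0.65},{"rx": 0,"ry": 0,"rz": 0,"dx": 0,"dy": 0,"dz": -102,"grip": 0.65},{"rx": 0,"ry": 0,"rz": 0,"dx": 0,"dy": 0,"dz": -112,"grip": 0.65},{"rx": 0,"ry": 0,"rz": 0,"dx": 0,"dy": 0,"dz": -118,"grip": 0.65},{"rx": 0,"ry": 0,"rz": 0,"dx": 0,"dy": 0,"dz": -120,"grip": 0.65},{"rx": 0,"ry": 0,"rz": 0,"dx": 0,"dy": 0,"dz": -120,"grip": 0.65},{"rx": 0,"ry": 0,"rz": 0,"dx": 0,"dy": 0,"dz": -120,"grip": 0.65}])

```text
time_s: 4.52
position: [0.4196, -0.2278, 0.1298]
ee_rot: [0.994, 0.11, -0.0, -0.0]
contact_force: [-0.1, 0.1, -1.5]
gripper_width: 0.0555
```

```bash
python3 - <<'E'
from h import *
to([.477,.199,.131],-10.1)
im=ctrl.read_camera('side');cv2.imwrite('pics/s5.png',cv2.resize(im[150:300,235:385],None,fx=4,fy=4,interpolation=cv2.INTER_CUBIC))
im=ctrl.read_camera('top');cv2.imwrite('pics/t5.png',cv2.resize(im[180:290,345:445],None,fx=5,fy=5,interpolation=cv2.INTER_CUBIC))
E
```

```text
t 4.5167 pos [ 0.4196 -0.2278  0.1298] w 0.0555 F [-0.11  0.13 -1.48]
 d mm [ 149.3 -403.9   -1. ] rot deg [-0.03  0.05 22.73]
```

View pics/s5.png

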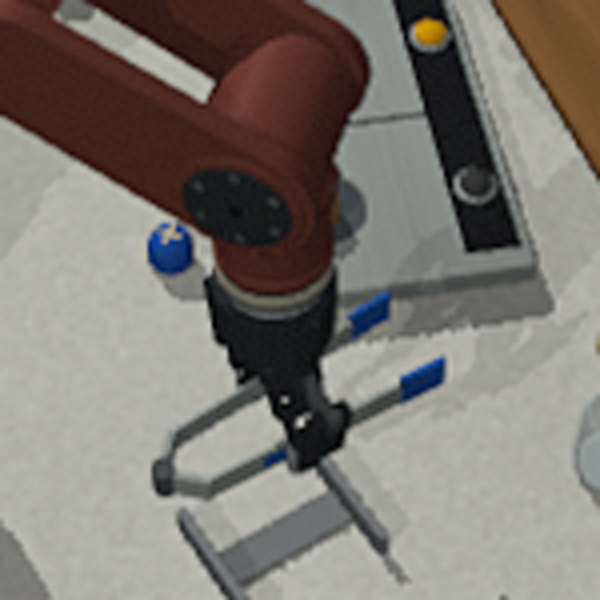

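View pics/t5.png

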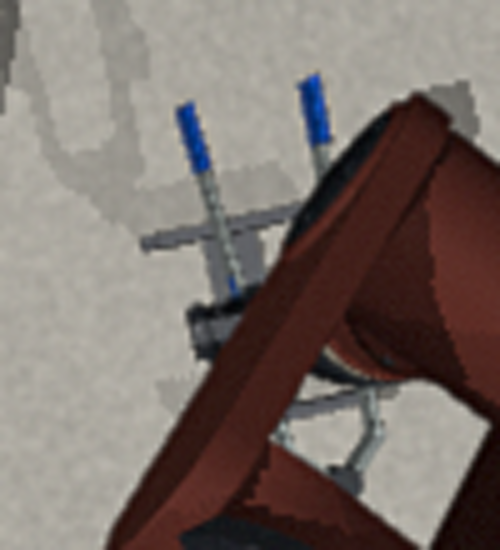

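```bash
cat > m.py <<'E'
from h import *
def meas(pl,pr,hg,pos,yaw):
    y=np.radians(yaw);M=np.array([[np.cos(y),np.sin(y),0],[-np.sin(y),np.cos(y),0],[0,0,1]])
    L=[tri(*q) for q in(pl,pr,hg)]
    for n,(p,e) in zip(('padL','padR','hinge'),L): print(n,p.round(4),'in tool-aligned',(M@(p-pos)*1e3).round(1),'err',round(e*1e3,2))
    m=(L[0][0]+L[1][0])/2;d=m-L[2][0];print('mid-hinge yaw',np.degrees(np.arctan2(d[1],d[0])),'len',np.linalg.norm(d),'slope',d[2])
E
python3 - <<'E'
from m import *
T=lambda x,y:(345+x/5-.4,180+y/5-.4);S=lambda x,y:(235+x/4-.4,150+y/4-.4)
meas((T(186,105),S(387,295)),(T(311,76),S(441,360)),(T(345,476),S(160,474)),ctrl.observe()['position'],12.6)
E
```

```text
padL [ 0.5187 -0.1704  0.1702] in tool-aligned [109.4  34.1  40.9] err 0.0
padR [ 0.5331 -0.232   0.1698] in tool-aligned [110.  -29.1  40.4] err 1.43
hinge [ 0.3374 -0.2461  0.1609] in tool-aligned [-84.   -0.2  31.5] err 5.7
mid-hinge yaw 13.40867176478174 len 0.19394692000445554 slope 0.009133694853192043
```

jog_arm(targets=[{"rx": 0,"ry": 0,"rz": 0,"dx": 1,"dy": -3,"dz": 0,"grip": 0.65},{"rx": 0,"ry": 0,"rz": 0,"dx": 4,"dy": -10,"dz": 0,"grip": 0.65},{"rx": 0,"ry": 0,"rz": 1,"dx": 8,"dy": -22,"dz": 0,"grip": 0.65},{"rx": 0,"ry": 0,"rz": 2,"dx": 15,"dy": -40,"dz": 0,"grip": 0.65},{"rx": 0,"ry": 0,"rz": 3,"dx": 23,"dy": -61,"dz": 0,"grip": 0.65},{"rx": 0,"ry": 0,"rz": 4.5,"dx": 32,"dy": -85,"dz": 0,"grip": 0.65},{"rx": 0,"ry": 0,"rz": 6,"dx": 41,"dy": -110,"dz": 0,"grip": 0.65},{"rx": 0,"ry": 0,"rz": 7.5,"dx": 51,"dy": -135,"dz": 0,"grip": 0.65},{"rx": 0,"ry": 0,"rz": 9,"dx": 60,"dy": -160,"dz": 0,"grip": 0.65},{"rx": 0,"ry": 0,"rz": 10.5,"dx": 69,"dy": -185,"dz": 0,"grip": 0.65},{"rx": 0,"ry": 0,"rz": 12,"dx": 79,"dy": -210,"dz": 0,"grip": 0.65},{"rx": 0,"ry": 0,"rz": 13.5,"dx": 88,"dy": -235,"dz": 0,"grip": 0.65},{"rx": 0,"ry": 0,"rz": 15,"dx": 98,"dy": -260,"dz": 0,"grip": 0.65},{"rx": 0,"ry": 0,"rz": 16.5,"dx": 107,"dy": -285,"dz": 0,"grip": 0.65},{"rx": 0,"ry": 0,"rz": 18,"dx": 116,"dy": -310,"dz": 0,"grip": 0.65},{"rx": 0,"ry": 0,"rz": 19.5,"dx": 126,"dy": -335,"dz": 0,"grip": 0.65},{"rx": 0,"ry": 0,"rz": 21,"dx": 135,"dy": -359,"dz": 0,"grip": 0.65},{"rx": 0,"ry": 0,"rz": 22,"dx": 142,"dy": -379,"dz": 0,"grip": 0.65},{"rx": 0,"ry": 0,"rz": 22.7,"dx": 147,"dy": -393,"dz": 0,"grip": 0.65},{"rx": 0,"ry": 0,"rz": 22.7,"dx": 150,"dy": -401,"dz": 0,"grip": 0.65}])

```text
time_s: 6.28
position: [0.4781, 0.1982, 0.13]
ee_rot: [0.996, -0.087, -0.0, -0.0]
contact_force: [-0.1, 0.0, -0.9]
gripper_width: 0.0557
```

```bash
python3 - <<'E'
from h import *
to([.479,.1967,.131],-10.1)
im=ctrl.read_camera('side');cv2.imwrite('pics/s6.png',cv2.resize(im[70:240,220:370],None,fx=3.5,fy=3.5,interpolation=cv2.INTER_CUBIC))
im=ctrl.read_camera('top');cv2.imwrite('pics/t6.png',cv2.resize(im[130:280,180:350],None,fx=4,fy=4,interpolation=cv2.INTER_CUBIC))
E
```

```text
t 6.2833 pos [0.4781 0.1982 0.13  ] w 0.0557 F [-0.08  0.04 -0.95]
 d mm [ 1.1  1.4 -1. ] rot deg [-0.02  0.04  0.14]
```

View pics/s6.png

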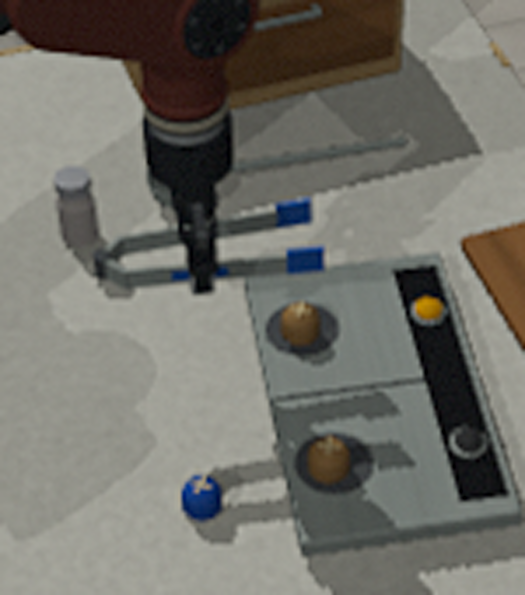

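View pics/t6.png

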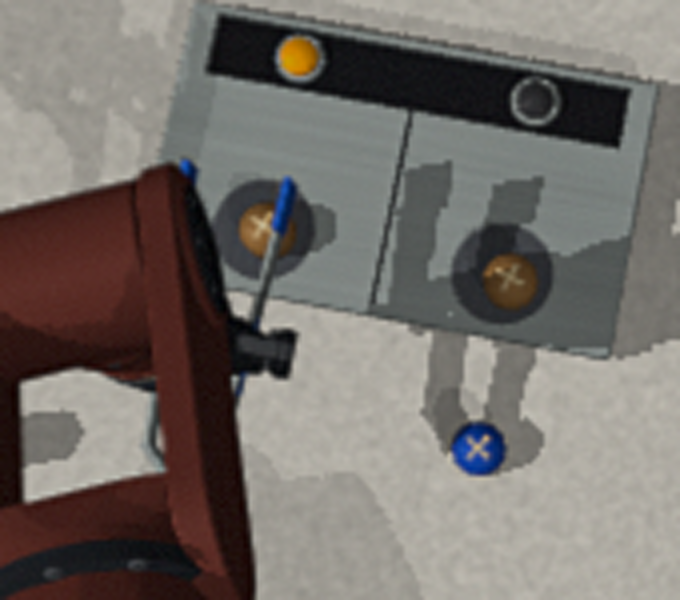

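```bash
python3 - <<'E'
from m import *
T=lambda x,y:(180+x/4-.4,130+y/4-.4);S=lambda x,y:(220+x/3.5-.4,70+y/3.5-.4)
P=ctrl.observe()['position']
meas((T(187,163),S(311,201)),(T(289,181),S(323,249)),(T(187,163),S(311,201)),P,-10.1)
y=np.radians(-10.1);M=np.array([[np.cos(y),np.sin(y),0],[-np.sin(y),np.cos(y),0],[0,0,1]])
print('roll',(M@(np.array([.571,.1827,.064])-P)*1e3).round(1))
print('roll now top',atz('top',T(262,225),.064), 'shaker',atz('top',(156,243),.0),'decoy',atz('top',T(478,446),.034))
E
```

```text
padL [0.5909 0.2123 0.1709] in tool-aligned [108.1  34.5  40.8] err 2.52
padR [0.5798 0.1491 0.1708] in tool-aligned [108.3 -29.6  40.7] err 1.51
hinge [0.5909 0.2123 0.1709] in tool-aligned [108.1  34.5  40.8] err 2.52
mid-hinge yaw -99.95228348210286 len 0.03208302712060862 slope -3.692414312006509e-05
roll [ 93.8   1.9 -66.1]
roll now top [0.57027379 0.18396043 0.064     ] shaker [0.41477079 0.44162395 0.        ] decoy [0.4233637  0.03566932 0.034     ]
```

The tongs straddle the lit-zone roll in plan (roll at 94 mm ahead and +1.9 mm; pads centred at about 92 mm and +2.4 mm). Descending around it.

jog_arm(targets=[{"rx": 0,"ry": 0,"rz": 0,"dx": 1,"dy": 0.5,"dz": 3,"grip": 0.65},{"rx": 0,"ry": 0,"rz": 0,"dx": 1,"dy": 0.5,"dz": 9,"grip": 0.65},{"rx": 0,"ry": 0,"rz": 0,"dx": 1,"dy": 0.5,"dz": 17,"grip": 0.65},{"rx": 0,"ry": 0,"rz": 0,"dx": 1,"dy": 0.5,"dz": 26,"grip": 0.65},{"rx": 0,"ry": 0,"rz": 0,"dx": 1,"dy": 0.5,"dz": 35,"grip": 0.65},{"rx": 0,"ry": 0,"rz": 0,"dx": 1,"dy": 0.5,"dz": 44,"grip": 0.65},{"rx": 0,"ry": 0,"rz": 0,"dx": 1,"dy": 0.5,"dz": 53,"grip": 0.65},{"rx": 0,"ry": 0,"rz": 0,"dx": 1,"dy": 0.5,"dz": 62,"grip": 0.65},{"rx": 0,"ry": 0,"rz": 0,"dx": 1,"dy": 0.5,"dz": 71,"grip": 0.65},{"rx": 0,"ry": 0,"rz": 0,"dx": 1,"dy": 0.5,"dz": 80,"grip": 0.65},{"rx": 0,"ry": 0,"rz": 0,"dx": 1,"dy": 0.5,"dz": 88,"grip": 0.65},{"rx": 0,"ry": 0,"rz": 0,"dx": 1,"dy": 0.5,"dz": 95,"grip": 0.65},{"rx": 0,"ry": 0,"rz": 0,"dx": 1,"dy": 0.5,"dz": 100,"grip": 0.65},{"rx": 0,"ry": 0,"rz": 0,"dx": 1,"dy": 0.5,"dz": 103,"grip": 0.65},{"rx": 0,"ry": 0,"rz": 0,"dx": 1,"dy": 0.5,"dz": 104,"grip": 0.65},{"rx": 0,"ry": 0,"rz": 0,"dx": 1,"dy": 0.5,"dz": 104,"grip": 0.65},{"rx": 0,"ry": 0,"rz": 0,"dx": 1,"dy": 0.5,"dz": 104,"grip": 0.65}])

```text
time_s: 7.8
position: [0.48, 0.1955, 0.0266]
ee_rot: [0.996, -0.088, 0.0, -0.0]
contact_force: [-0.4, -0.1, -0.4]
gripper_width: 0.0555
```

```bash
python3 - <<'E'
from h import *
to([.479,.1975,.0245],-10.1)
im=ctrl.read_camera('side');cv2.imwrite('pics/s7.png',cv2.resize(im[110:200,250:360],None,fx=6,fy=6,interpolation=cv2.INTER_CUBIC))
im=ctrl.read_camera('top');cv2.imwrite('pics/t7.png',cv2.resize(im[150:230,200:300],None,fx=6,fy=6,interpolation=cv2.INTER_CUBIC))
E
```

```text
t 7.8 pos [0.48   0.1955 0.0266] w 0.0555 F [-0.44 -0.11 -0.4 ]
 d mm [-1.3 -1.8  2.1] rot deg [-0.02 -0.04  0.03]
```

View pics/s7.png

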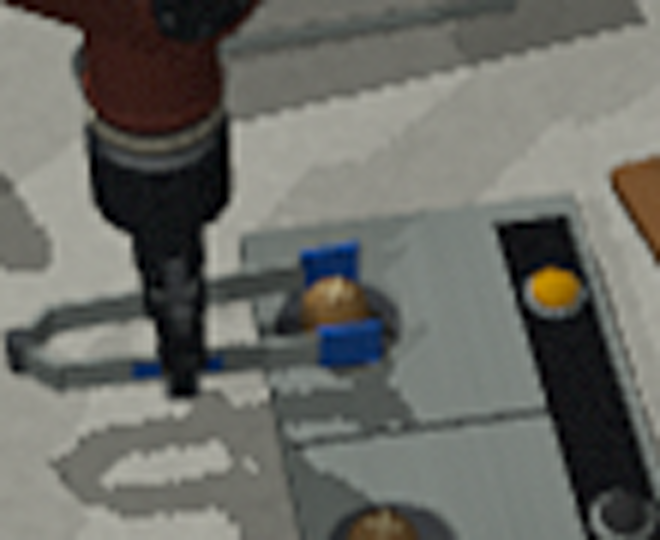

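View pics/t7.png

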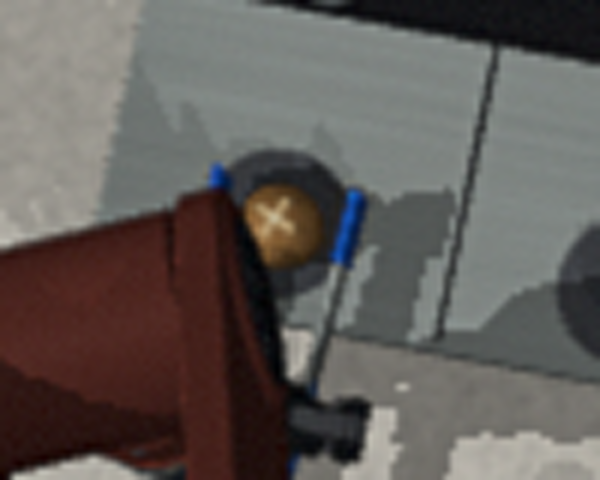

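The roll at (337,305) in the side crop sits between the pads and is centred in the top view. Going 2 mm lower, then closing gradually.

jog_arm(targets=[{"rx": 0,"ry": 0,"rz": 0,"dx": 0,"dy": -0.5,"dz": 1,"grip": 0.65},{"rx": 0,"ry": 0,"rz": 0,"dx": 0,"dy": -0.5,"dz": 2,"grip": 0.65},{"rx": 0,"ry": 0,"rz": 0,"dx": 0,"dy": -0.5,"dz": 2,"grip": 0.63},{"rx": 0,"ry": 0,"rz": 0,"dx": 0,"dy": -0.5,"dz": 2,"grip": 0.61},{"rx": 0,"ry": 0,"rz": 0,"dx": 0,"dy": -0.5,"dz": 2,"grip": 0.6},{"rx": 0,"ry": 0,"rz": 0,"dx": 0,"dy": -0.5,"dz": 2,"grip": 0.59},{"rx": 0,"ry": 0,"rz": 0,"dx": 0,"dy": -0.5,"dz": 2,"grip": 0.58},{"rx": 0,"ry": 0,"rz": 0,"dx": 0,"dy": -0.5,"dz": 2,"grip": 0.57},{"rx": 0,"ry": 0,"rz": 0,"dx": 0,"dy": -0.5,"dz": 2,"grip": 0.56},{"rx": 0,"ry": 0,"rz": 0,"dx": 0,"dy": -0.5,"dz": 2,"grip": 0.55},{"rx": 0,"ry": 0,"rz": 0,"dx": 0,"dy": -0.5,"dz": 2,"grip": 0.54},{"rx": 0,"ry": 0,"rz": 0,"dx": 0,"dy": -0.5,"dz": 2,"grip": 0.53},{"rx": 0,"ry": 0,"rz": 0,"dx": 0,"dy": -0.5,"dz": 2,"grip": 0.52},{"rx": 0,"ry": 0,"rz": 0,"dx": 0,"dy": -0.5,"dz": 2,"grip": 0.51},{"rx": 0,"ry": 0,"rz": 0,"dx": 0,"dy": -0.5,"dz": 2,"grip": 0.5},{"rx": 0,"ry": 0,"rz": 0,"dx": 0,"dy": -0.5,"dz": 2,"grip": 0.5},{"rx": 0,"ry": 0,"rz": 0,"dx": 0,"dy": -0.5,"dz": 2,"grip": 0.5},{"rx": 0,"ry": 0,"rz": 0,"dx": 0,"dy": -0.5,"dz": 2,"grip": 0.5}])

```text
time_s: 9.4
position: [0.4798, 0.1959, 0.0244]
ee_rot: [0.996, -0.088, 0.0, -0.0]
contact_force: [-0.8, 0.5, 0.4]
gripper_width: 0.044
```

```bash
python3 - <<'E'
from h import *
to([.479,.1975,.0245],-10.1)
im=ctrl.read_camera('side');cv2.imwrite('pics/s8.png',cv2.resize(im[110:200,250:360],None,fx=6,fy=6,interpolation=cv2.INTER_CUBIC))
im=ctrl.read_camera('top');cv2.imwrite('pics/t8.png',cv2.resize(im[150:230,200:300],None,fx=6,fy=6,interpolation=cv2.INTER_CUBIC))
E
```

```text
t 9.4 pos [0.4798 0.1959 0.0244] w 0.044 F [-0.85  0.5   0.41]
 d mm [-1.  -1.5 -0.1] rot deg [-0.   -0.01  0.03]
```

View pics/s8.png

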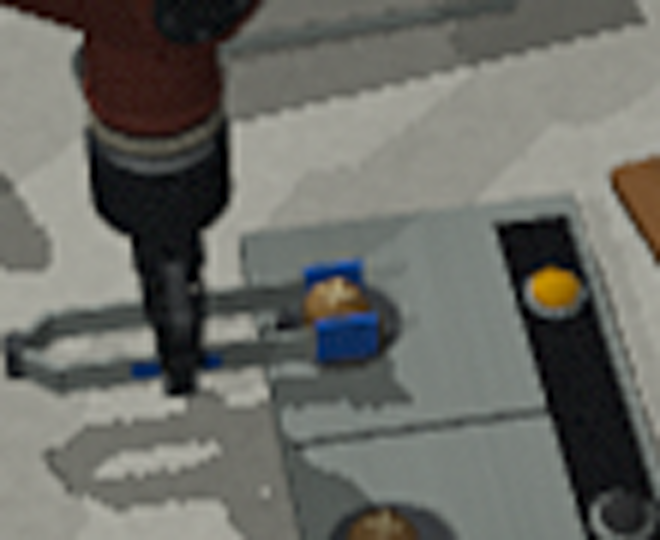

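View pics/t8.png

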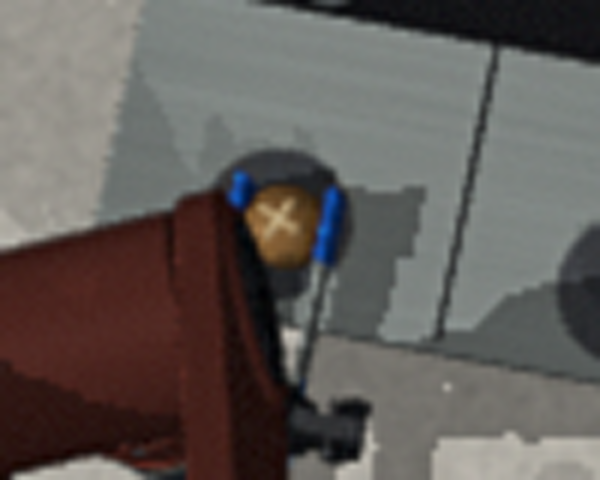

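The roll is touched on both sides; the width is 44.0 mm against 42.5 commanded. Squeezing further to get a firm grip.

jog_arm(targets=[{"rx": 0,"ry": 0,"rz": 0,"dx": 0,"dy": 0,"dz": 0,"grip": 0.48},{"rx": 0,"ry": 0,"rz": 0,"dx": 0,"dy": 0,"dz": 0,"grip": 0.46},{"rx": 0,"ry": 0,"rz": 0,"dx": 0,"dy": 0,"dz": 0,"grip": 0.44},{"rx": 0,"ry": 0,"rz": 0,"dx": 0,"dy": 0,"dz": 0,"grip": 0.42},{"rx": 0,"ry": 0,"rz": 0,"dx": 0,"dy": 0,"dz": 0,"grip": 0.4},{"rx": 0,"ry": 0,"rz": 0,"dx": 0,"dy": 0,"dz": 0,"grip": 0.4},{"rx": 0,"ry": 0,"rz": 0,"dx": 0,"dy": 0,"dz": 0,"grip": 0.4}])

```text
time_s: 10.08
position: [0.4798, 0.1959, 0.0244]
ee_rot: [0.996, -0.088, 0.0, -0.0]
contact_force: [-0.2, 0.5, 1.2]
gripper_width: 0.0443
```

Blocked at 44.3 mm, so the roll is gripped. Lifting gently.

jog_arm(targets=[{"rx": 0,"ry": 0,"rz": 0,"dx": 0,"dy": 0,"dz": -1,"grip": 0.4},{"rx": 0,"ry": 0,"rz": 0,"dx": 0,"dy": 0,"dz": -3,"grip": 0.4},{"rx": 0,"ry": 0,"rz": 0,"dx": 0,"dy": 0,"dz": -6,"grip": 0.4},{"rx": 0,"ry": 0,"rz": 0,"dx": 0,"dy": 0,"dz": -10,"grip": 0.4},{"rx": 0,"ry": 0,"rz": 0,"dx": 0,"dy": 0,"dz": -16,"grip": 0.4},{"rx": 0,"ry": 0,"rz": 0,"dx": 0,"dy": 0,"dz": -23,"grip": 0.4},{"rx": 0,"ry": 0,"rz": 0,"dx": 0,"dy": 0,"dz": -31,"grip": 0.4},{"rx": 0,"ry": 0,"rz": 0,"dx": 0,"dy": 0,"dz": -39,"grip": 0.4},{"rx": 0,"ry": 0,"rz": 0,"dx": 0,"dy": 0,"dz": -47,"grip": 0.4},{"rx": 0,"ry": 0,"rz": 0,"dx": 0,"dy": 0,"dz": -55,"grip": 0.4},{"rx": 0,"ry": 0,"rz": 0,"dx": 0,"dy": 0,"dz": -63,"grip": 0.4},{"rx": 0,"ry": 0,"rz": 0,"dx": 0,"dy": 0,"dz": -71,"grip": 0.4},{"rx": 0,"ry": 0,"rz": 0,"dx": 0,"dy": 0,"dz": -79,"grip": 0.4},{"rx": 0,"ry": 0,"rz": 0,"dx": 0,"dy": 0,"dz": -87,"grip": 0.4},{"rx": 0,"ry": 0,"rz": 0,"dx": 0,"dy": 0,"dz": -94,"grip": 0.4},{"rx": 0,"ry": 0,"rz": 0,"dx": 0,"dy": 0,"dz": -99,"grip": 0.4},{"rx": 0,"ry": 0,"rz": 0,"dx": 0,"dy": 0,"dz": -103,"grip": 0.4},{"rx": 0,"ry": 0,"rz": 0,"dx": 0,"dy": 0,"dz": -105,"grip": 0.4},{"rx": 0,"ry": 0,"rz": 0,"dx": 0,"dy": 0,"dz": -105,"grip": 0.4},{"rx": 0,"ry": 0,"rz": 0,"dx": 0,"dy": 0,"dz": -105,"grip": 0.4}])

```text
time_s: 11.75
position: [0.4795, 0.1958, 0.1291]
ee_rot: [0.996, -0.088, -0.0, 0.0]
contact_force: [-0.1, 0.1, -0.4]
gripper_width: 0.0443
```

```bash
python3 - <<'E'
from h import *
to([.479,.1975,.13],-10.1)
im=ctrl.read_camera('side');cv2.imwrite('pics/s9.png',cv2.resize(im[70:220,220:370],None,fx=4,fy=4,interpolation=cv2.INTER_CUBIC))
im=ctrl.read_camera('top');cv2.imwrite('pics/t9.png',im)
cv2.imwrite('pics/t9c.png',cv2.resize(im[130:250,190:350],None,fx=4,fy=4,interpolation=cv2.INTER_CUBIC))
E
```

```text
t 11.75 pos [0.4795 0.1958 0.1291] w 0.0443 F [-0.09  0.15 -0.45]
 d mm [-0.8 -1.6 -0.9] rot deg [0.01 0.02 0.03]
```

View pics/s9.png

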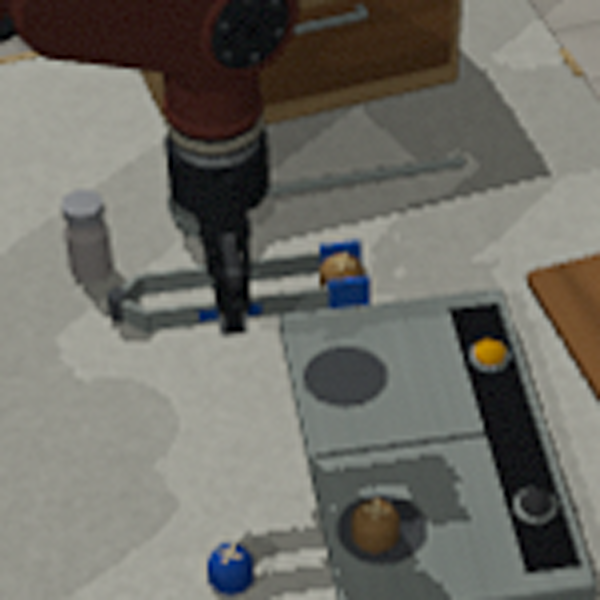

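View pics/t9c.png

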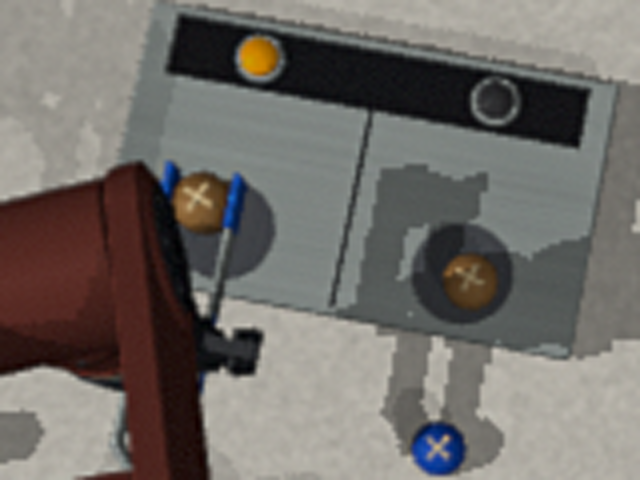

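View pics/t9.png

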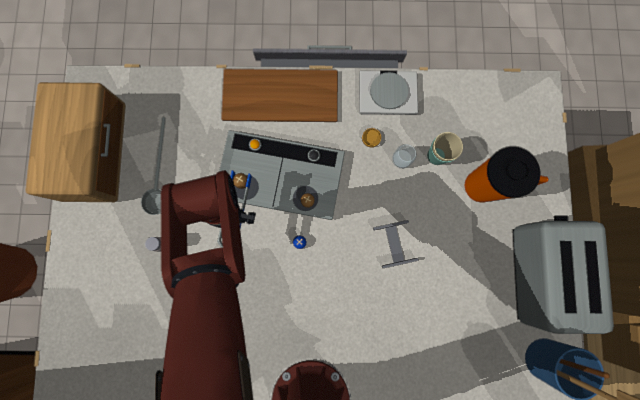

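The roll is held between the blue pads (side crop (343,265)), zone disc empty, right roll at (470,277) in the top crop and everything else in place. Next I check height and steadiness.

jog_arm(targets=[{"rx": 0,"ry": 0,"rz": 0,"dx": 0,"dy": 0,"dz": 0,"grip": 0.4},{"rx": 0,"ry": 0,"rz": 0,"dx": 0,"dy": 0,"dz": 0,"grip": 0.4},{"rx": 0,"ry": 0,"rz": 0,"dx": 0,"dy": 0,"dz": 0,"grip": 0.4},{"rx": 0,"ry": 0,"rz": 0,"dx": 0,"dy": 0,"dz": 0,"grip": 0.4},{"rx": 0,"ry": 0,"rz": 0,"dx": 0,"dy": 0,"dz": 0,"grip": 0.4},{"rx": 0,"ry": 0,"rz": 0,"dx": 0,"dy": 0,"dz": 0,"grip": 0.4},{"rx": 0,"ry": 0,"rz": 0,"dx": 0,"dy": 0,"dz": 0,"grip": 0.4},{"rx": 0,"ry": 0,"rz": 0,"dx": 0,"dy": 0,"dz": 0,"grip": 0.4},{"rx": 0,"ry": 0,"rz": 0,"dx": 0,"dy": 0,"dz": 0,"grip": 0.4},{"rx": 0,"ry": 0,"rz": 0,"dx": 0,"dy": 0,"dz": 0,"grip": 0.4},{"rx": 0,"ry": 0,"rz": 0,"dx": 0,"dy": 0,"dz": 0,"grip": 0.4},{"rx": 0,"ry": 0,"rz": 0,"dx": 0,"dy": 0,"dz": 0,"grip": 0.4}])

```text
time_s: 12.85
position: [0.4797, 0.1958, 0.1293]
ee_rot: [0.996, -0.088, 0.0, 0.0]
contact_force: [-0.2, -0.3, -1.4]
gripper_width: 0.0441
```

```bash
python3 - <<'E'
from h import *
to([.479,.1975,.13],-10.1)
print('roll top',tri((190+198/4-.4,130+195/4-.4),(220+343/4-.4,70+257/4-.4)))
im=ctrl.read_camera('side');c=cv2.resize(im[70:220,220:370],None,fx=4,fy=4,interpolation=cv2.INTER_CUBIC)
o=cv2.imread('pics/s9.png');print('diff px around roll',np.abs(c.astype(int)-o)[220:330,280:400].mean())
cv2.imwrite('pics/s10.png',c)
E
```

```text
t 12.85 pos [0.4797 0.1958 0.1293] w 0.0441 F [-0.24 -0.27 -1.44]
 d mm [-1.  -1.5 -0.7] rot deg [ 0.   -0.    0.03]
roll top (array([0.56912805, 0.17894115, 0.17735527]), np.float64(0.0010819873840979934))
diff px around roll 2.563510101010101
```

View pics/s10.png

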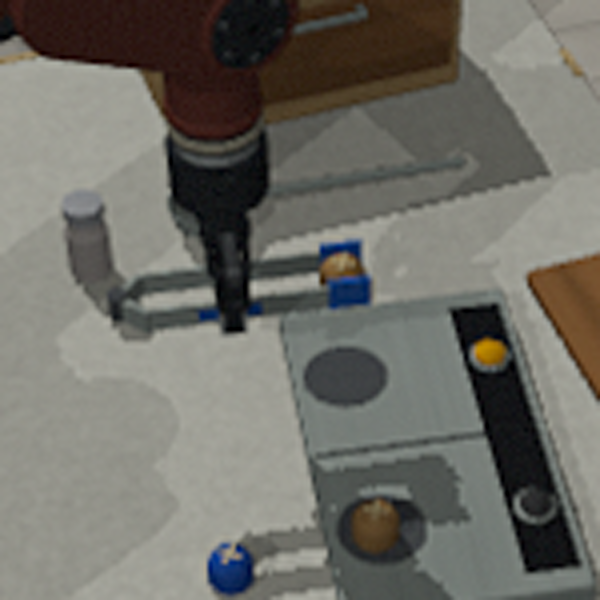

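```bash
python3 - <<'E'
import cv2,numpy as np
a,b=[cv2.imread(f'pics/s{i}.png').astype(int) for i in(9,10)]
print('static region diff',np.abs(a-b)[480:560,340:420].mean())
E
```

```text
static region diff 1.4878645833333333
```

The picture matches the one taken 1 s earlier, with the roll still held at (343,267). Handing in.

```bash
python3 -c "
from rig import ctrl
print(ctrl.close_job())"
```

```text
the job is handed in; nothing more can be done
None
```

I took the tongs from their rest, closed them on the left roll (the zone with the amber lamp), and lifted it. I handed in at about 13 s with the roll still held there.

- **Grip:** the width stayed at 44 mm with 34 mm commanded, so the tongs are stopped on the roll.
- **Height:** by the arm's own motion, the roll's base is about 105 mm above the warmer. A rough camera check put its top at 0.177 m, about 8 mm higher than that motion implies. I put the gap down to blurred pixels.
- **Steadiness:** a picture 1 s later looked the same. The pixel difference around the roll was 2.6, slightly above the 1.5 seen in a part of the scene that does not move.
- **Rest of the scene:** the right roll, the blue look-alike and the other visible items look unmoved by eye. The arm hides part of the view. Forces read at the end of each move stayed under 10 N.

The first move call was refused because not every key was filled in, and nothing moved.

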